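# Throw the safe-lock bolt and fit its sleeve

## Robot

A 6-joint arm with a two-finger parallel gripper is mounted at the origin on the work surface. World frame = base frame: x ahead of the robot, y to its left, z up, the work surface at z = 0. Lengths are in m, angles in rad, forces in N, time in s.
With the tool pointing down it reaches from about 0.3 to 0.85 m from the base axis. Payload 4.2 kg.
Tool frame: the origin (TCP) lies between the finger pads; the fingertips stand ahead of it and the grasp point (between the pads) lies 2 mm behind it (tip_extent is the z of the fingertips in the tool frame, in m); z points along the fingers, y is the line along which they close (so a half turn about z gives the same grasp; the last joint's range is limited). The gripper opens to 91 mm and grips with 3 to 60 N. Pads are 32 mm wide; open, the fingers measure 118 mm over their backs; the gripper's body (76 mm by 178 mm) begins 60 mm behind the grasp point.
Start: joints at [1.203, 0.32, 1.565, -0, 1.257, -0.02], TCP at [0.196, 0.541, 0.203] pointing down, gripper open.
Joint ranges: [-3.11, 3.11], [-0.84, 2.01], [0.21, 2.61], [-1.34, 4.49], [0.05, 2.63], [-2.56, 2.56]. Speed limits (rad/s): [2.57, 2.57, 3.14, 3.14, 3.14, 3.14].

## Interface

Orientations are given as a unit quaternion [w, x, y, z].
In Python, from plant import * gives the robot as it stands.
- The arm moves only by the tool apply_moves, never from a script. Its argument "deltas" is a list of rows, each a list of 3 entries, a list of its own where there are three numbers: the opening, from 0 (shut) to 1 (fully open), then the shift along the tool's x, y, z in m, then the turn, a rotation vector about the tool's x, y, z in degrees. A call has exactly 5 rows; each row shifts and turns the commanded pose from where the row before left it, along the tool's axes as they then stand; what a row does not reach is not made up. A row lasts 1/12 s, in which the tool goes at most 41.7 mm and 7.16 degrees, less where a joint would pass 70% of its speed; a pose out of reach is approached as far as the arm can. A call with a gripper value outside its range is refused whole. The fingers move at their own pace and stop on an object; "grip_force" is the grip in N (left out, the last holds). Time passes only in rows, so rows that do not move let the fingers close, or fill a call up. It gives the time, the measured TCP pose, the force, the opening and the grip force at its end, in the units of the state.
- read_state(): the state, without advancing time (a new reading comes with each control period).
- grab_frame(name): name is "scene" or "top" or "wrist"; returns the picture (400x640x3 uint8, red, green, blue); there is no depth.
- calibration(name): a dict with "K" (3x3 intrinsics, pixels), "world_from_camera" (4x4, takes a point from camera to world coordinates). Camera axes: x right, y down, z forward; pixel columns grow to the right and rows downward; lengths in m; the calibration is good to about 2 mm. A picture is of the moment at which its call begins: read the wrist's pose just before it. calibration takes no time and is no camera call; for the wrist camera it gives the pose at the moment of the call.
- sign_off(): hands the job in; it is judged then, once.
The state is a dict: "clock": time; "joints": joint angles; "qvel": joint speeds; "tau": joint torques, N m; "ee_pos": TCP position; "tcp_rot": TCP orientation; "ft_force": force on the tool from outside, world axes, zero at the start; "wrist_torque": the same for the moment, N m; "finger_gap": finger opening in m; "grasp_force": force on a finger pad.
Only numpy, scipy, OpenCV 4.12 (cv2) and the standard library are available. Lean on these libraries where they do the work, as an engineer would, in place of code of your own. Each camera call takes 0.05 s, during which the arm holds its last target. There are 200 camera calls.

## Task

Pull the sprung middle bolt of the leaning lock case out to its stop, so that its catch drops in and it stays out when you let go. Then slide the wide-bore sleeve over the bolt until it sits flat on the case, and let go. Leave the narrow-bore sleeve and everything else on the bench where they are.

Things in the scene. Friction and masses are not known exactly. Their poses are not given: they have to be found in the camera images.
- lock_case: Fixed brass lock case, cover off, leaning in a grey cradle: 160 mm wide (y), 125 long, 70 thick, on a 200 x 190 mm foot. Origin: under the foot, at bench height. At yaw 0 its flat top face looks up and to -x, its normal 35 degrees from vertical, its centre at (-30, 0, 139) mm in this frame. The open side (+x) shows two flush side bolts that do not move.
- bolt_tip (a point): Centre of the end of the middle bolt, the only one standing out of the top face: round steel, 24 mm diameter, its last 6 mm tapering to 16. z points out along the bolt, 35 degrees from vertical; y is level, along the case's width. It leaves the face's centre square to it, 40 mm out when home, about 95 mm when caught.
- bolt (a joint): How far the bolt is pulled out, m: 0 home, 0.060 at its stop. A spring (and its weight) pulls it back in with 6 N at home, 11 N fully out. Past 0.055 the catch drops in and it stays at about 0.0545 when released; short of that it springs home.
- catch (a joint): Small spring catch inside the open case, m: 0 while it rides on the bolt, about 0.010 when it has dropped in and holds the bolt out. Not to be handled.
- wide_sleeve: Plain steel sleeve, a tube open at both ends, standing on the bench: 42 mm outside, 30 mm bore, 70 mm long, about 0.2 kg. Origin: centre of its lower end, z along the tube. This one fits over the bolt, either way round.
- wide_sleeve_mid (a point): Centre of the wide-bore sleeve, 35 mm above its origin.
- narrow_sleeve: Plain steel sleeve, same outside (42 mm) and length (70 mm), standing on the bench, but only 17 mm bore: too small for the bolt. Origin: centre of its lower end. Leave it where it is.
- screwdriver: Screwdriver lying on the bench, 190 mm long. Bystander.
- padlock: Brass padlock standing on the bench, 30 x 55 mm, 82 mm high with its shackle. Origin: centre of its underside. Bystander.
- oil_bottle: Small oil bottle, 48 mm diameter, 120 mm high. Origin: centre of its underside. Bystander.
- wrench: Wrench lying on the bench, 180 mm long. Bystander.
Not all that is in view belongs to the job. What is shaped like the wide_sleeve but blue is not meant.

How it is judged:
On the way:
1. the bolt is out and its catch has dropped in (value of joint bolt above 0.05 m and value of joint catch above 0.005 m), for 0.2 s.
At the end, for the whole second after the job is handed in: Bolt caught more than 50 mm out, catch in; wide-bore sleeve on it, within 6 mm (each way) and 8 degrees of its axis, its middle 52 to 75 mm behind the bolt's tip (foot within 7 mm of the case), at rest, released. Other loose things within 30 mm of their starts (all of step 1 and x of wide_sleeve_mid in the frame of bolt_tip between -0.006 and 0.006 m and y of wide_sleeve_mid in the frame of bolt_tip between -0.006 and 0.006 m and z of wide_sleeve_mid in the frame of bolt_tip between -0.075 and -0.052 m and angle between the z axis of wide_sleeve and the z axis of bolt_tip, either way round below 0.14 rad and linear speed of wide_sleeve below 0.01 m/s and contact force between the fingers and wide_sleeve below 0.1 N); the robot touches nothing.
It fails at once if the narrow sleeve is shifted by more than 30 mm (distance of narrow_sleeve from where it was at the start of the episode above 0.03 m).
It fails at once if the screwdriver is shifted by more than 30 mm (distance of screwdriver from where it was at the start of the episode above 0.03 m).
It fails at once if the padlock is shifted by more than 30 mm (distance of padlock from where it was at the start of the episode above 0.03 m).
It fails at once if the oil bottle is shifted by more than 30 mm (distance of oil_bottle from where it was at the start of the episode above 0.03 m).
It fails at once if the wrench is shifted by more than 30 mm (distance of wrench from where it was at the start of the episode above 0.03 m).
It also fails if it takes over 61 s, if anything falls off the work surface, if the arm or the gripper's body presses on something with over 40 N, if the wrist force passes 120 N, or if a joint passes its speed limit or range.

## Working session

There is one attempt and no reset: what is moved stays moved. The work goes in short steps, Python scripts to look and compute and a tool call to move; the robot and the scene stay as the last step left them, time stands still between calls to the robot, and variables do not carry over. Pictures are saved under pics/ and viewed, at most 11 in all, crops included, and the job is handed in when it is done.

Besides the shell and the picture viewer there is one more tool, called after "Emit:" as name(argument=value, ...) on one line, values as JSON. apply_moves: Moves the arm, as the interface text tells. Its arguments: {"type":"object","properties":{"deltas":{"type":"array","items":{"type":"array"}},"grip_force":{"type":"number"}},"required":["deltas"]}

```bash
mkdir -p pics; ls; python3 - <<'E'
from plant import *
import cv2,numpy as np
s=read_state();print({k:np.round(v,3).tolist() for k,v in s.items()})
for n in("scene","top"):
    f=grab_frame(n);cv2.imwrite(f"pics/{n}0.png",f[:,:,::-1]);c=calibration(n);print(n,np.round(c["K"],1).tolist(),np.round(c["world_from_camera"],3).tolist())
E
```

```text
pics
{'clock': 0.0, 'joints': [1.203, 0.32, 1.566, 0.0, 1.257, -0.02], 'qvel': [-0.001, -0.001, 0.002, -0.001, -0.0, -0.0], 'tau': [0.002, -41.248, -23.197, 0.073, 0.046, -0.0], 'ee_pos': [0.196, 0.54, 0.202], 'tcp_rot': [-0.0, 0.173, 0.985, -0.001], 'ft_force': [-0.367, -0.373, -0.437], 'wrist_torque': [0.01, -0.013, 0.031], 'grasp_force': 0.0, 'finger_gap': 0.091}
scene [[471.5, 0.0, 312.6], [0.0, 471.5, 202.3], [0.0, 0.0, 1.0]] [[-0.139, 0.674, -0.726, 1.365], [0.99, 0.102, -0.094, 0.041], [0.01, -0.732, -0.682, 0.902], [0.0, 0.0, 0.0, 1.0]]
top [[495.2, 0.0, 327.3], [0.0, 495.2, 198.9], [0.0, 0.0, 1.0]] [[-0.049, -0.968, 0.245, 0.259], [-0.999, 0.047, -0.012, -0.044], [0.001, -0.245, -0.97, 1.317], [0.0, 0.0, 0.0, 1.0]]
```

View pics/scene0.png

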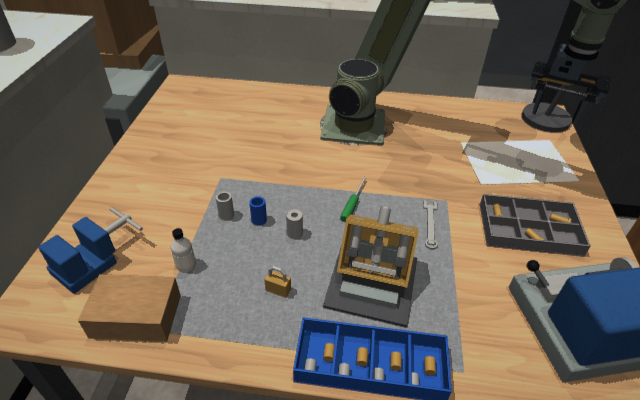

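View pics/top0.png

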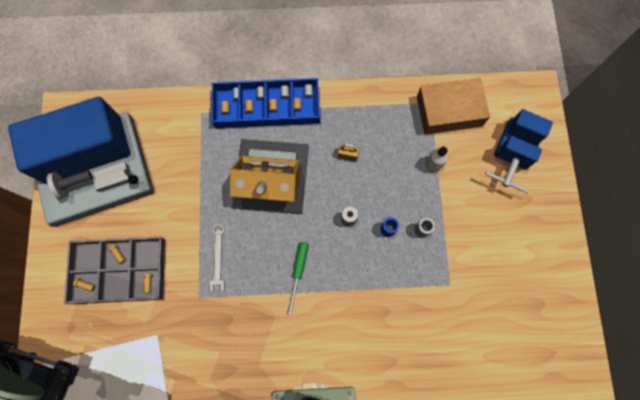

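The scene view has three sleeve-like things: grey at (225,206), blue at (258,210) and grey at (294,224). In the top view they are at (426,228), (390,227) and (349,216). The grey one at scene (225,206) / top (426,228) seems to have the wide bore. The bolt stands out at scene (384,215) / top (260,188). I'll confirm with enlarged crops.

```bash
python3 - <<'E'
import cv2,numpy as np
t=cv2.imread("pics/top0.png");s=cv2.imread("pics/scene0.png")
R=lambda i,x,y,w,h,k:cv2.resize(i[y:y+h,x:x+w],None,fx=k,fy=k,interpolation=cv2.INTER_CUBIC)
a=np.hstack([R(t,340,200,100,50,4),R(s,210,185,100,50,4)])
b=np.hstack([R(t,220,145,100,80,4),R(s,325,195,100,80,4)])
cv2.imwrite("pics/crop1.png",np.vstack([a,b]))
E
```

```text
(no output)
```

View pics/crop1.png

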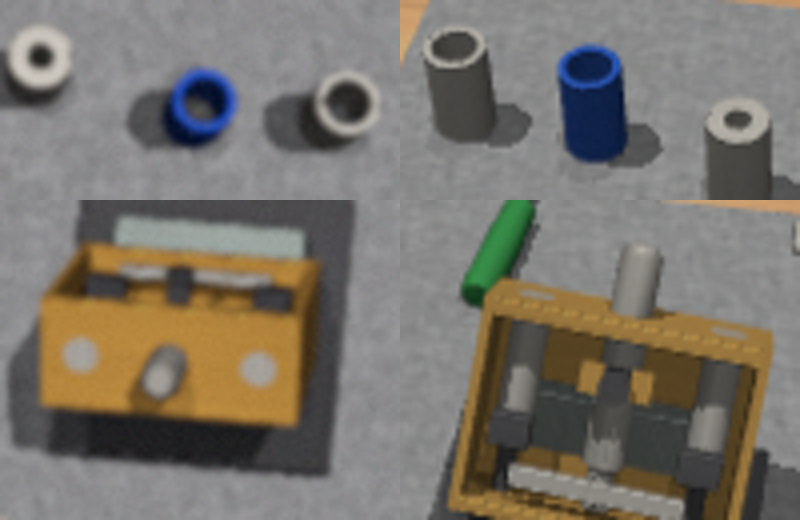

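```bash
cat > h.py <<'E'
from plant import *
import numpy as np,cv2
from scipy.spatial.transform import Rotation as Ro
def ray(c,u,v):
    if isinstance(c,str): c=calibration(c)
    T=np.array(c["world_from_camera"]);d=T[:3,:3]@np.linalg.solve(np.array(c["K"]),[u,v,1]);return T[:3,3],d/np.linalg.norm(d)
def tri(*obs):
    A=np.zeros((3,3));b=np.zeros(3);L=[]
    for c,u,v in obs:
        o,d=ray(c,u,v);P=np.eye(3)-np.outer(d,d);A+=P;b+=P@o;L.append((o,P))
    x=np.linalg.solve(A,b);return x,[round(1e3*np.linalg.norm(P@(x-o)),1) for o,P in L]
def onz(c,u,v,z):
    o,d=ray(c,u,v);return o+d*(z-o[2])/d[2]
def px(c,X):
    if isinstance(c,str): c=calibration(c)
    p=np.linalg.inv(np.array(c["world_from_camera"]))@np.append(X,1);p=np.array(c["K"])@p[:3];return p[:2]/p[2]
E
python3 - <<'E'
from h import *
np.set_printoptions(precision=4,suppress=True)
t=lambda x,y,x0,y0:("top",(x+.5)/4-.5+x0,(y+.5)/4-.5+y0)
s=lambda x,y,x0,y0:("scene",(x+.5)/4-.5+x0,(y+.5)/4-.5+y0)
print("wide",tri(t(346,103,340,200),s(56,47,210,185)))
print("blue",tri(t(203,102,340,200),s(191,66,210,185)))
print("narrow",tri(t(41,55,340,200),s(337,120,210,185)))
print("tip",tri(t(157,180,220,145),s(242,51,325,195)))
# face corners: left, right high edge
print("hiL",tri(t(45,97,220,145),s(373,133,325,195)))
print("hiR",tri(t(300,119,220,145),s(86,90,325,195)))
for q in [t(35,265-0,220,145),]: print(onz(*q,0))
print("foot R",onz(*t(352,5,220,145),0.01),onz(*t(328,273,220,145),0.01))
print("padlock",onz("top",348,152,.05),"driver",onz("top",301,250,.02),onz("top",291,313,.01),"wrench",onz("top",218,230,0),onz("top",216,290,0))
print(calibration("wrist")["world_from_camera"],calibration("wrist")["K"],tip_extent if 'tip_extent' in globals() else None)
E
```

```text
wide (array([ 0.4911, -0.3087,  0.0692]), [np.float64(1.0), np.float64(1.0)])
blue (array([ 0.4962, -0.2172,  0.0695]), [np.float64(0.9), np.float64(0.9)])
narrow (array([ 0.5319, -0.1152,  0.07  ]), [np.float64(1.0), np.float64(1.0)])
tip (array([0.5789, 0.1041, 0.1704]), [np.float64(0.1), np.float64(0.1)])
hiL (array([0.6342, 0.1734, 0.1713]), [np.float64(2.2), np.float64(2.2)])
hiR (array([0.6153, 0.0186, 0.1626]), [np.float64(0.9), np.float64(0.9)])
[0.5704 0.2102 0.    ]
foot R [ 0.744  -0.0132  0.01  ] [0.5529 0.0105 0.01  ]
padlock [ 0.7063 -0.1224  0.05  ] driver [0.4507 0.0153 0.02  ] [0.2906 0.0473 0.01  ] wrench [0.5188 0.2381 0.    ] [0.3591 0.2425 0.    ]
[[ 0.3415  0.9106  0.2326  0.13  ]
 [ 0.9399 -0.3306 -0.0857  0.5643]
 [-0.0012  0.2479 -0.9688  0.3839]
 [ 0.      0.      0.      1.    ]] [[330.2709   0.     320.5958]
 [  0.     330.2709 195.7402]
 [  0.       0.       1.    ]] 0.017
```

```bash
cat >> h.py <<'E'
from scipy.linalg import expm,logm
def pose():
    s=read_state();T=np.eye(4);q=s["tcp_rot"];T[:3,:3]=Ro.from_quat([q[1],q[2],q[3],q[0]]).as_matrix();T[:3,3]=s["ee_pos"];return T
def mk(n,y,p):
    z=-n/np.linalg.norm(n);y=y-z*(y@z);y/=np.linalg.norm(y);T=np.eye(4);T[:3,:3]=np.c_[np.cross(y,z),y,z];T[:3,3]=p;return T
def rows(T,N,T0=None):
    "constant per-row twist from T0 to T, its exact per-row delta"
    T0=pose() if T0 is None else T0
    D=expm(np.real(logm(np.linalg.inv(T0)@T))/N);return np.round(D[:3,3],5).tolist(),np.round(Ro.from_matrix(D[:3,:3]).as_rotvec(degrees=True),3).tolist()
yaw=np.radians(-7);c,s_=np.cos(yaw),np.sin(yaw)
n=np.array([-np.sin(np.radians(35))*c,-np.sin(np.radians(35))*s_,np.cos(np.radians(35))])
ycase=np.array([-s_,c,0])
tip=np.array([.5789,.1041,.1704])
E
python3 - <<'E'
from h import *
print(rows(mk(n,ycase,tip+.10*n),20))
# screw path check
T0=pose();T=mk(n,ycase,tip+.10*n);L=np.real(logm(np.linalg.inv(T0)@T))
for k in (5,10,15,20):print((T0@expm(L*k/20))[:3,3].round(3))
E
```

```text
([-0.02121, -0.01692, 0.0035], [-0.202, -1.743, -0.625])
[0.27  0.426 0.191]
[0.351 0.316 0.195]
[0.436 0.211 0.216]
[0.522 0.111 0.252]
```

Emit:
apply_moves(deltas=[[1, [-0.0212, -0.0169, 0.0035], [-0.2, -1.74, -0.63]], [1, [-0.0212, -0.0169, 0.0035], [-0.2, -1.74, -0.63]], [1, [-0.0212, -0.0169, 0.0035], [-0.2, -1.74, -0.63]], [1, [-0.0212, -0.0169, 0.0035], [-0.2, -1.74, -0.63]], [1, [-0.0212, -0.0169, 0.0035], [-0.2, -1.74, -0.63]]], grip_force=60)

```text
clock: 0.52
ee_pos: [0.2704, 0.425, 0.1911]
tcp_rot: [0.077, 0.145, 0.986, -0.005]
ft_force: [0.3, -1.1, 0.7]
finger_gap: 0.0912
grasp_force: 0.0
```

Emit:
apply_moves(deltas=[[1, [-0.0212, -0.0169, 0.0035], [-0.2, -1.74, -0.63]], [1, [-0.0212, -0.0169, 0.0035], [-0.2, -1.74, -0.63]], [1, [-0.0212, -0.0169, 0.0035], [-0.2, -1.74, -0.63]], [1, [-0.0212, -0.0169, 0.0035], [-0.2, -1.74, -0.63]], [1, [-0.0212, -0.0169, 0.0035], [-0.2, -1.74, -0.63]]])

```text
clock: 0.93
ee_pos: [0.3513, 0.315, 0.1954]
tcp_rot: [0.152, 0.116, 0.981, -0.01]
ft_force: [-0.3, 0.2, 0.2]
finger_gap: 0.0911
grasp_force: 0.0
```

Emit:
apply_moves(deltas=[[1, [-0.0212, -0.0169, 0.0035], [-0.2, -1.74, -0.63]], [1, [-0.0212, -0.0169, 0.0035], [-0.2, -1.74, -0.63]], [1, [-0.0212, -0.0169, 0.0035], [-0.2, -1.74, -0.63]], [1, [-0.0212, -0.0169, 0.0035], [-0.2, -1.74, -0.63]], [1, [-0.0212, -0.0169, 0.0035], [-0.2, -1.74, -0.63]]])

```text
clock: 1.35
ee_pos: [0.4362, 0.2102, 0.2157]
tcp_rot: [0.227, 0.087, 0.97, -0.014]
ft_force: [0.1, 0.0, 0.6]
finger_gap: 0.0912
grasp_force: 0.0
```

Emit:
apply_moves(deltas=[[1, [-0.0212, -0.0169, 0.0035], [-0.2, -1.74, -0.63]], [1, [-0.0212, -0.0169, 0.0035], [-0.2, -1.74, -0.63]], [1, [-0.0212, -0.0169, 0.0035], [-0.2, -1.74, -0.63]], [1, [-0.0212, -0.0169, 0.0035], [-0.2, -1.74, -0.63]], [1, [-0.0212, -0.0169, 0.0035], [-0.2, -1.74, -0.63]]])

```text
clock: 1.77
ee_pos: [0.5226, 0.1109, 0.2524]
tcp_rot: [0.3, 0.057, 0.952, -0.018]
ft_force: [0.0, 0.0, 0.6]
finger_gap: 0.0912
grasp_force: 0.0
```

```bash
python3 - <<'E'
from h import *
import pickle
for i in range(3): read_state();grab_frame("top") if i<2 else None
c=calibration("wrist");print(pose().round(4),mk(n,ycase,tip+.10*n).round(4),read_state()["joints"])
f=grab_frame("wrist");cv2.imwrite("pics/w1.png",f[:,:,::-1]);pickle.dump(c,open("w1.pkl","wb"))
print([px(c,tip+k*n) for k in(0,-.04)])
E
```

```text
[[-8.124e-01  1.239e-01  5.697e-01  5.233e-01]
 [ 1.018e-01  9.923e-01 -7.070e-02  1.098e-01]
 [-5.741e-01  5.000e-04 -8.188e-01  2.531e-01]
 [ 0.000e+00  0.000e+00  0.000e+00  1.000e+00]] [[-0.813   0.1219  0.5693  0.522 ]
 [ 0.0998  0.9925 -0.0699  0.1111]
 [-0.5736  0.     -0.8192  0.2523]
 [ 0.      0.      0.      1.    ]] [ 0.35808696 -0.0287487   2.02533526 -0.46090745  0.64087955 -0.78673109]
[array([322.00902917, 191.60148664]), array([321.8761211 , 182.08428056])]
```

View pics/w1.png

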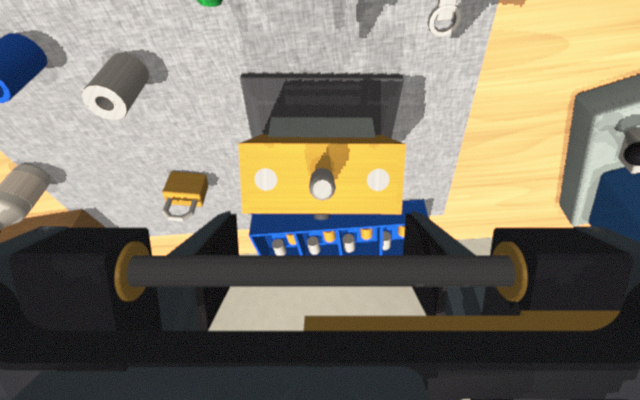

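The wrist view shows the bolt end near (321,187), with the flush side bolts at (265,180) and (378,180). The case edges are level, so the tool's yaw matches the case's. I'll enlarge it for the exact tip.

```bash
python3 - <<'E'
import cv2
f=cv2.imread("pics/w1.png");cv2.imwrite("pics/w1c.png",cv2.resize(f[135:215,235:410],None,fx=4.5,fy=4.5,interpolation=cv2.INTER_CUBIC))
E
```

```text
(no output)
```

View pics/w1c.png

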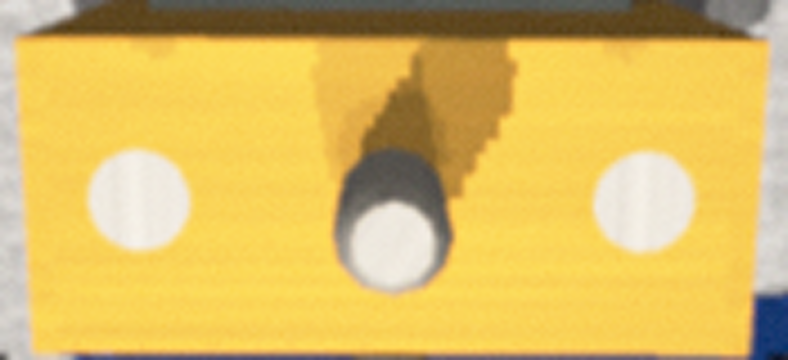

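```bash
python3 - <<'E'
from h import *
import pickle
w=pickle.load(open("w1.pkl","rb"));C=lambda x,y:(w,(x+.5)/4.5-.5+235,(y+.5)/4.5-.5+135)
t=lambda x,y:("top",(x+.5)/4-.5+220,(y+.5)/4-.5+145)
s=lambda x,y:("scene",(x+.5)/4-.5+325,(y+.5)/4-.5+195)
tp,r=tri(t(157,180),s(242,51),C(392,245));print(tp,r)
a,ra=tri(t(80,155),C(139,201));b,rb=tri(t(259,169),C(643.5,202));m=(a+b)/2
print(a,ra,b,rb,m,(tp-m)/np.linalg.norm(tp-m),np.linalg.norm(tp-m),n,"face c + 40n",m+.04*n)
d=b-a;print(np.degrees(np.arctan2(d[0],-d[1])) , np.linalg.norm(d))
T=pose();print("tip in tool",T[:3,:3].T@(tp-T[:3,3]), T[:3,:3].T@(tip-T[:3,3]))
E
```

```text
[0.57822493 0.10414512 0.16915884] [np.float64(1.0), np.float64(0.5), np.float64(0.9)]
[0.55341411 0.10524323 0.21400035] [np.float64(46.2), np.float64(46.2)] [0.58505568 0.09904835 0.15534048] [np.float64(54.9), np.float64(54.9)] [0.56923489 0.10214579 0.18467042] [ 0.49835015  0.11082989 -0.8598627 ] 0.018039602447963494 [-0.56930108  0.06990138  0.81915204] face c + 40n [0.54646285 0.10494184 0.2174365 ]
78.92257376922636 0.06693688391218319
tip in tool [0.00163314 0.00027501 0.10039181] [0.00036866 0.0003147  0.09976112]
```

Emit:
apply_moves(deltas=[[1, [0.0002, 0, 0.02], [0, 0, 0]], [1, [0.0002, 0, 0.02], [0, 0, 0]], [1, [0.0002, 0, 0.02], [0, 0, 0]], [1, [0.0002, 0, 0.02], [0, 0, 0]], [1, [0.0002, 0, 0.02], [0, 0, 0]]])

```text
clock: 2.33
ee_pos: [0.5782, 0.1063, 0.1686]
tcp_rot: [0.299, 0.057, 0.952, -0.018]
ft_force: [0.1, -0.4, -0.4]
finger_gap: 0.0913
grasp_force: 0.0
```

Emit:
apply_moves(deltas=[[1, [0, 0, 0.009], [0, 0, 0]], [1, [0, 0, 0.008], [0, 0, 0]], [0, [0, 0, 0], [0, 0, 0]], [0, [0, 0, 0], [0, 0, 0]], [0, [0, 0, 0], [0, 0, 0]]], grip_force=60)

```text
clock: 2.75
ee_pos: [0.5882, 0.1046, 0.1569]
tcp_rot: [0.3, 0.057, 0.952, -0.018]
ft_force: [0.1, -0.6, -0.2]
finger_gap: 0.0743
grasp_force: 0.0
```

Emit:
apply_moves(deltas=[[0, [0, 0, 0], [0, 0, 0]], [0, [0, 0, 0], [0, 0, 0]], [0, [0, 0, 0], [0, 0, 0]], [0, [0, 0, 0], [0, 0, 0]], [0, [0, 0, 0], [0, 0, 0]]])

```text
clock: 3.17
ee_pos: [0.5881, 0.1043, 0.1563]
tcp_rot: [0.3, 0.058, 0.952, -0.018]
ft_force: [-0.3, -0.7, -0.7]
finger_gap: 0.0407
grasp_force: 0.0
```

Emit:
apply_moves(deltas=[[0, [0, 0, 0], [0, 0, 0]], [0, [0, 0, 0], [0, 0, 0]], [0, [0, 0, 0], [0, 0, 0]], [0, [0, 0, 0], [0, 0, 0]], [0, [0, 0, 0], [0, 0, 0]]])

```text
clock: 3.58
ee_pos: [0.5879, 0.103, 0.1559]
tcp_rot: [0.299, 0.058, 0.952, -0.019]
ft_force: [1.0, -5.3, 1.5]
finger_gap: 0.0211
grasp_force: 60.0
```

Emit:
apply_moves(deltas=[[0, [0, 0, -0.002], [0, 0, 0]], [0, [0, 0, -0.004], [0, 0, 0]], [0, [0, 0, -0.004], [0, 0, 0]], [0, [0, 0, -0.004], [0, 0, 0]], [0, [0, 0, -0.004], [0, 0, 0]]])

```text
clock: 4.0
ee_pos: [0.5781, 0.1043, 0.17]
tcp_rot: [0.299, 0.057, 0.952, -0.019]
ft_force: [8.7, -6.0, -7.1]
finger_gap: 0.0214
grasp_force: 60.0
```

Emit:
apply_moves(deltas=[[0, [0, 0, -0.005], [0, 0, 0]], [0, [0, 0, -0.005], [0, 0, 0]], [0, [0, 0, -0.005], [0, 0, 0]], [0, [0, 0, -0.005], [0, 0, 0]], [0, [0, 0, -0.005], [0, 0, 0]]])

```text
clock: 4.42
ee_pos: [0.5639, 0.1061, 0.1904]
tcp_rot: [0.299, 0.057, 0.952, -0.019]
ft_force: [9.5, -5.2, -7.8]
finger_gap: 0.0204
grasp_force: 60.0
```

Emit:
apply_moves(deltas=[[0, [0, 0, -0.004], [0, 0, 0]], [0, [0, 0, -0.004], [0, 0, 0]], [0, [0, 0, -0.004], [0, 0, 0]], [0, [0, 0, -0.003], [0, 0, 0]], [0, [0, 0, 0], [0, 0, 0]]])

```text
clock: 4.83
ee_pos: [0.5553, 0.1073, 0.2029]
tcp_rot: [0.299, 0.057, 0.952, -0.019]
ft_force: [6.0, -4.9, -4.2]
finger_gap: 0.021
grasp_force: 60.0
```

Emit:
apply_moves(deltas=[[0, [0, 0, -0.001], [0, 0, 0]], [0, [0, 0, -0.001], [0, 0, 0]], [0, [0, 0, -0.001], [0, 0, 0]], [0, [0, 0, 0], [0, 0, 0]], [0, [0, 0, 0], [0, 0, 0]]])

```text
clock: 5.25
ee_pos: [0.5537, 0.1075, 0.2051]
tcp_rot: [0.299, 0.057, 0.952, -0.019]
ft_force: [9.3, -5.2, -7.5]
finger_gap: 0.0207
grasp_force: 60.0
```

```bash
python3 - <<'E'
from h import *
s=read_state();print(s["ft_force"],s["ft_force"]@n,s["ee_pos"]);f=grab_frame("scene")[:,:,::-1];g=grab_frame("wrist")[:,:,::-1]
R=lambda i,x,y,w,h,k:cv2.resize(i[y:y+h,x:x+w],None,fx=k,fy=k,interpolation=cv2.INTER_CUBIC)
cv2.imwrite("pics/s2.png",np.hstack([R(f,320,150,130,130,3),R(g,195,80,250,250,1.56)[:390]]))
E
```

```text
[ 9.28448471 -5.23994596 -7.48759165] -11.785422699503737 [0.55374873 0.10748676 0.20506602]
```

View pics/s2.png

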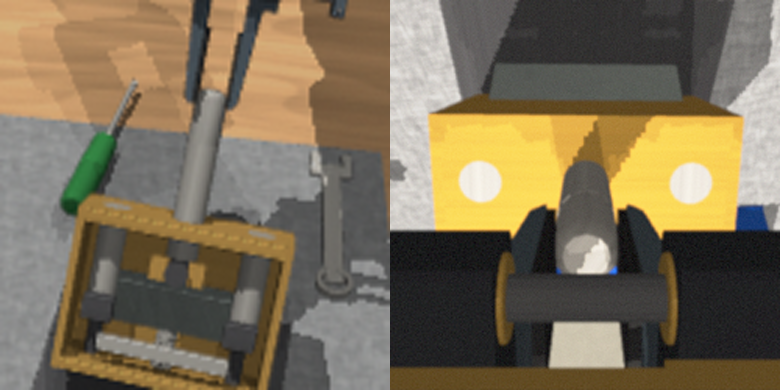

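```bash
python3 - <<'E'
from h import *
T=pose();P=lambda *v:T[:3,:3]@np.array(v)+T[:3,3]
for nm,q in dict(tcp=(0,0,0),tip=(0,0,-.018),finger_end=(0,0,.017),e1=(.016,.012,.017),e2=(-.016,.012,.017),e3=(.016,-.012,.017),e4=(-.016,-.012,.017)).items():
    a=(px("scene",P(*q))-[320,150])*3; b=(px("wrist",P(*q))-[195,80])*1.56+[390,0];print(nm,a.round(),b.round())
E
```

```text
tcp [206. 116.] [586. 241.]
tip [211.  93.] [586. 260.]
finger_end [202. 138.] [586. 226.]
e1 [219. 139.] [616. 188.]
e2 [217. 144.] [615. 263.]
e3 [188. 133.] [556. 188.]
e4 [185. 138.] [557. 263.]
```

The scene crop shows the bolt well out, with its tip at crop (212,92), the predicted spot for a 60 mm pull. I'll release it and check that the catch holds.

Emit:
apply_moves(deltas=[[0, [0, 0, 0.001], [0, 0, 0]], [0, [0, 0, 0.002], [0, 0, 0]], [0, [0, 0, 0.002], [0, 0, 0]], [0.3, [0, 0, 0], [0, 0, 0]], [0.8, [0, 0, 0], [0, 0, 0]]])

```text
clock: 5.77
ee_pos: [0.5562, 0.1084, 0.2028]
tcp_rot: [0.301, 0.058, 0.952, -0.017]
ft_force: [0.5, -0.1, 0.5]
finger_gap: 0.0311
grasp_force: 0.0
```

Emit:
apply_moves(deltas=[[0.8, [0, 0, 0], [0, 0, 0]], [0.8, [0, 0, 0], [0, 0, 0]], [0.8, [0, 0, 0], [0, 0, 0]], [0.8, [0, 0, -0.02], [0, 0, 0]], [0.8, [0, 0, -0.02], [0, 0, 0]]])

```text
clock: 6.18
ee_pos: [0.5329, 0.1106, 0.2334]
tcp_rot: [0.298, 0.058, 0.953, -0.018]
ft_force: [-0.2, -0.1, 0.6]
finger_gap: 0.0645
grasp_force: 0.0
```

Emit:
apply_moves(deltas=[[0.8, [0, 0, -0.02], [0, 0, 0]], [0.8, [0, 0, -0.02], [0, 0, 0]], [0.8, [0, 0, -0.02], [0, 0, 0]], [1, [0, 0, -0.02], [0, 0, 0]], [1, [0, 0, 0], [0, 0, 0]]])

```text
clock: 6.6
ee_pos: [0.4885, 0.1172, 0.304]
tcp_rot: [0.303, 0.057, 0.951, -0.016]
ft_force: [0.9, -0.6, 0.4]
finger_gap: 0.0832
grasp_force: 0.0
```

```bash
python3 - <<'E'
from h import *
import pickle
f=grab_frame("scene")[:,:,::-1];t=grab_frame("top")[:,:,::-1];w=calibration("wrist");g=grab_frame("wrist")[:,:,::-1];pickle.dump((w,pose()),open("w3.pkl","wb"))
R=lambda i,x,y,w,h,k:cv2.resize(i[y:y+h,x:x+w],None,fx=k,fy=k,interpolation=cv2.INTER_CUBIC)
cv2.imwrite("pics/s3.png",np.vstack([np.hstack([R(f,340,160,80,60,5),R(t,230,160,80,60,5)]),R(g,240,140,160,60,5)]))
for k in (.055,.0):print([px(c,tip+k*n) for c in("scene","top",w)])
print(pose()[:3,3])
E
```

```text
[array([389.58534389, 183.44679872]), array([254.83067614, 197.67961067]), array([318.84115251, 192.9246085 ])]
[array([385.16172546, 207.3966657 ]), array([258.92131848, 189.6166442 ]), array([318.99718   , 180.38776019])]
[0.48801516 0.11627537 0.29921948]
```

View pics/s3.png

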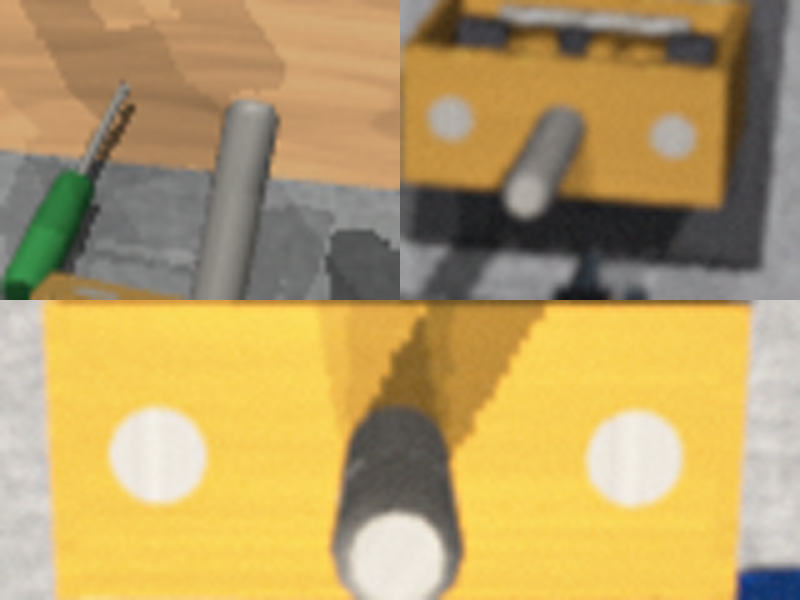

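The catch holds. The bolt is out, with its tip at scene (390,181), top (255,199) and wrist (319.5,191).

```bash
python3 - <<'E'
from h import *
import pickle
np.set_printoptions(precision=4,suppress=True)
w,T=pickle.load(open("w3.pkl","rb"))
q=lambda c,x,y,x0,y0:(c,(x+.5)/5-.5+x0,(y+.5)/5-.5+y0)
o=[q("scene",252,105,340,160),q("top",127,195,230,160),q(w,398,258,240,140)]
tp,r=tri(*o);print(tp,r,"pred",tip+.055*n,"home tip",tp-.0545*n)
for k in((0,1),(0,2),(1,2)):print(tri(*[o[i] for i in k]))
# face: side bolts  (+y: top left, wrist right)
a,ra=tri(q("top",51,119,230,160),q(w,634,158,240,140));b,rb=tri(q("top",274,137,230,160),q(w,158,155,240,140));m=(a+b)/2
print(a,ra,b,rb,"face",m,"axis",(tp-m)/np.linalg.norm(tp-m),np.linalg.norm(tp-m),n)
d=a-b;print("yaw",np.degrees(np.arctan2(-d[0],d[1])))
print("joints",read_state()["joints"])
E
```

```text
[0.5432 0.1081 0.2189] [np.float64(0.9), np.float64(1.6), np.float64(1.4)] pred [0.5476 0.1079 0.2155] home tip [0.5742 0.1043 0.1743]
(array([0.544 , 0.1075, 0.2207]), [np.float64(0.6), np.float64(0.6)])
(array([0.5416, 0.1087, 0.2188]), [np.float64(0.3), np.float64(0.3)])
(array([0.5457, 0.1081, 0.2149]), [np.float64(0.4), np.float64(0.4)])
[0.6071 0.1561 0.1352] [np.float64(0.3), np.float64(0.3)] [0.5926 0.0458 0.135 ] [np.float64(0.3), np.float64(0.3)] face [0.5998 0.101  0.1351] axis [-0.5588  0.0703  0.8263] 0.10142898779176866 [-0.5693  0.0699  0.8192]
yaw -7.478421368756154
joints [ 0.4126 -0.1166  1.9809 -0.4248  0.7827 -0.8097]
```

```bash
cat >> h.py <<'E'
e=np.cross(ycase,-n)
def bolt(d):  # point on bolt axis, d m out from the face (face centre z .139)
    B=np.array([e,ycase,n]); p0=np.array([-.557,.1736,0]); k=np.linalg.solve(B,p0+[0,0,-.2218]); 
    k=k+n*(.139-k[2])/n[2]; return k+d*n
def yv(a): return np.array([np.cos(np.radians(a)),np.sin(np.radians(a)),0])
E
python3 - <<'E'
from h import *
print("face",bolt(0),"tip",bolt(.0945))
T0=pose();T=mk(np.array([0,0,1.]),yv(10),[.491,-.3085,.2])
print(rows(T,25,T0));L=np.real(logm(np.linalg.inv(T0)@T))
for k in range(5,30,5):print((T0@expm(L*k/25))[:3,3].round(3))
E
```

```text
face [0.59945619 0.10129974 0.139     ] tip [0.54565723 0.10790542 0.21640987]
([-0.01085, -0.01393, 0.00682], [0.889, 1.199, 2.828])
[0.535 0.035 0.298]
[ 0.56  -0.055  0.285]
[ 0.561 -0.147  0.262]
[ 0.538 -0.234  0.233]
[ 0.491 -0.308  0.2  ]
```

Emit:
apply_moves(deltas=[[1, [-0.0108, -0.0139, 0.0068], [0.89, 1.2, 2.83]], [1, [-0.0108, -0.0139, 0.0068], [0.89, 1.2, 2.83]], [1, [-0.0108, -0.0139, 0.0068], [0.89, 1.2, 2.83]], [1, [-0.0108, -0.0139, 0.0068], [0.89, 1.2, 2.83]], [1, [-0.0108, -0.0139, 0.0068], [0.89, 1.2, 2.83]]])

```text
clock: 7.17
ee_pos: [0.5356, 0.0337, 0.2964]
tcp_rot: [0.245, 0.188, 0.951, -0.015]
ft_force: [1.0, 0.4, 0.7]
finger_gap: 0.0914
grasp_force: 0.0
```

Emit:
apply_moves(deltas=[[1, [-0.0108, -0.0139, 0.0068], [0.89, 1.2, 2.83]], [1, [-0.0108, -0.0139, 0.0068], [0.89, 1.2, 2.83]], [1, [-0.0108, -0.0139, 0.0068], [0.89, 1.2, 2.83]], [1, [-0.0108, -0.0139, 0.0068], [0.89, 1.2, 2.83]], [1, [-0.0108, -0.0139, 0.0068], [0.89, 1.2, 2.83]]])

```text
clock: 7.58
ee_pos: [0.5603, -0.0564, 0.2832]
tcp_rot: [0.188, 0.314, 0.931, -0.012]
ft_force: [0.2, 0.2, -0.3]
finger_gap: 0.0914
grasp_force: 0.0
```

Emit:
apply_moves(deltas=[[1, [-0.0108, -0.0139, 0.0068], [0.89, 1.2, 2.83]], [1, [-0.0108, -0.0139, 0.0068], [0.89, 1.2, 2.83]], [1, [-0.0108, -0.0139, 0.0068], [0.89, 1.2, 2.83]], [1, [-0.0108, -0.0139, 0.0068], [0.89, 1.2, 2.83]], [1, [-0.0108, -0.0139, 0.0068], [0.89, 1.2, 2.83]]])

```text
clock: 8.0
ee_pos: [0.5607, -0.1478, 0.2607]
tcp_rot: [0.126, 0.433, 0.892, -0.008]
ft_force: [0.3, 0.4, 0.2]
finger_gap: 0.0913
grasp_force: 0.0
```

Emit:
apply_moves(deltas=[[1, [-0.0108, -0.0139, 0.0068], [0.89, 1.2, 2.83]], [1, [-0.0108, -0.0139, 0.0068], [0.89, 1.2, 2.83]], [1, [-0.0108, -0.0139, 0.0068], [0.89, 1.2, 2.83]], [1, [-0.0108, -0.0139, 0.0068], [0.89, 1.2, 2.83]], [1, [-0.0108, -0.0139, 0.0068], [0.89, 1.2, 2.83]]])

```text
clock: 8.42
ee_pos: [0.5366, -0.2339, 0.2313]
tcp_rot: [0.063, 0.544, 0.837, -0.004]
ft_force: [0.7, -0.4, -0.8]
finger_gap: 0.0913
grasp_force: 0.0
```

Emit:
apply_moves(deltas=[[1, [-0.0108, -0.0139, 0.0068], [0.89, 1.2, 2.83]], [1, [-0.0108, -0.0139, 0.0068], [0.89, 1.2, 2.83]], [1, [-0.0108, -0.0139, 0.0068], [0.89, 1.2, 2.83]], [1, [-0.0108, -0.0139, 0.0068], [0.89, 1.2, 2.83]], [1, [-0.0108, -0.0139, 0.0068], [0.89, 1.2, 2.83]]])

```text
clock: 8.83
ee_pos: [0.4895, -0.3084, 0.1981]
tcp_rot: [-0.002, 0.645, 0.765, 0.0]
ft_force: [0.3, 0.3, -0.4]
finger_gap: 0.0908
grasp_force: 0.0
```

```bash
python3 - <<'E'
from h import *
import pickle
for i in range(2):grab_frame("top")
print(pose().round(4));w=calibration("wrist");g=grab_frame("wrist")[:,:,::-1];pickle.dump((w,pose()),open("w4.pkl","wb"))
p=px(w,[.491,-.3085,.07]);print(p,px(w,[.4962,-.2172,.07]));x0,y0=int(p[0])-80,int(p[1])-60;print(x0,y0)
cv2.imwrite("pics/w4.png",cv2.resize(g[max(y0,0):y0+120,x0:x0+160],None,fx=5,fy=5,interpolation=cv2.INTER_CUBIC))
E
```

```text
[[-0.1684  0.9857 -0.0052  0.4885]
 [ 0.9857  0.1684  0.0032 -0.3093]
 [ 0.0041 -0.0046 -1.      0.1971]
 [ 0.      0.      0.      1.    ]]
[324.39745753 186.71830654] [347.61628088  89.07605124]
244 126
```

View pics/w4.png

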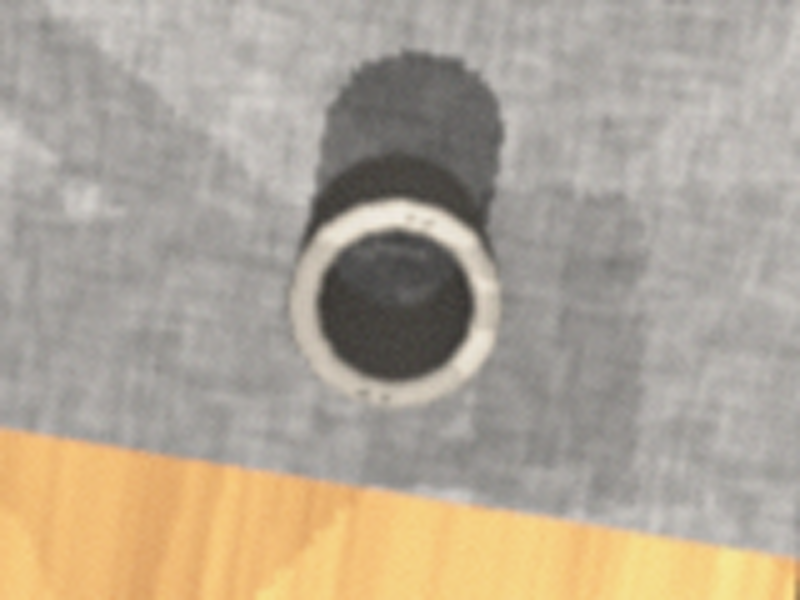

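The wide-bore ring is centred at wrist pixel (322.6,186.2). Its bore is about 0.75 of its outside diameter, so this is the wide sleeve.

```bash
python3 - <<'E'
from h import *
import pickle
np.set_printoptions(precision=4,suppress=True)
w,T=pickle.load(open("w4.pkl","rb"))
p=onz(w,322.6,186.2,.07);print(p, tri((w,322.6,186.2),("top",426.1,225.4),("scene",223.6,196.4)))
for q in (p,np.array([.4911,-.3087,.07])):print(T[:3,:3].T@(q-T[:3,3]))
# bolt tip, tool frame via wrist ray at caught distance
w3,T3=pickle.load(open("w3.pkl","rb"))
for c,u,v in [(w3,319.2,191.2)]:
    o,d=ray(c,u,v);t=(bolt(.0945)-o)@n/(d@n);P=o+d*t;print("tip by wrist",P,"vs",bolt(.0945),"diff e,y",(P-bolt(.0945))@e,(P-bolt(.0945))@ycase)
E
```

```text
[ 0.4892 -0.3083  0.07  ] (array([ 0.4903, -0.3088,  0.0685]), [np.float64(1.0), np.float64(1.4), np.float64(0.8)])
[-0.0005  0.0001  0.1281]
[-0.0012  0.0019  0.1281]
tip by wrist [0.5449 0.1086 0.2158] vs [0.5457 0.1079 0.2164] diff e,y 0.0010163813202832546 0.0005991310160748951
```

Emit:
apply_moves(deltas=[[1, [-0.0005, 0.0005, 0.03], [0, 0, 0]], [1, [0, 0, 0.03], [0, 0, 0]], [1, [0, 0, 0.03], [0, 0, 0]], [1, [0, 0, 0.03], [0, 0, 0]], [1, [0, 0, 0.02], [0, 0, 0]]], grip_force=30)

```text
clock: 9.4
ee_pos: [0.4901, -0.3058, 0.0576]
tcp_rot: [-0.002, 0.643, 0.766, 0.0]
ft_force: [-0.1, 0.7, 0.0]
finger_gap: 0.0916
grasp_force: 0.0
```

Emit:
apply_moves(deltas=[[1, [0, 0, 0.009], [0, 0, 0]], [0, [0, 0, 0], [0, 0, 0]], [0, [0, 0, 0], [0, 0, 0]], [0, [0, 0, 0], [0, 0, 0]], [0, [0, 0, 0], [0, 0, 0]]])

```text
clock: 9.82
ee_pos: [0.4922, -0.308, 0.0536]
tcp_rot: [0.002, 0.643, 0.766, 0.001]
ft_force: [0.5, -0.5, -0.0]
finger_gap: 0.0675
grasp_force: 0.0
```

Emit:
apply_moves(deltas=[[0, [0, 0, 0], [0, 0, 0]], [0, [0, 0, 0], [0, 0, 0]], [0, [0, 0, 0], [0, 0, 0]], [0, [0, 0, 0], [0, 0, 0]], [0, [0, 0, 0], [0, 0, 0]]])

```text
clock: 10.23
ee_pos: [0.4909, -0.3076, 0.0522]
tcp_rot: [0.0, 0.643, 0.766, 0.0]
ft_force: [-0.9, -0.7, 2.9]
finger_gap: 0.0408
grasp_force: 30.0
```

Emit:
apply_moves(deltas=[[0, [0, 0, 0], [0, 0, 0]], [0, [0, 0, 0], [0, 0, 0]], [0, [0, 0, 0], [0, 0, 0]], [0, [0, 0, 0], [0, 0, 0]], [0, [0, 0, 0], [0, 0, 0]]])

```text
clock: 10.65
ee_pos: [0.4909, -0.3076, 0.0522]
tcp_rot: [0.0, 0.643, 0.766, 0.0]
ft_force: [-1.7, -0.4, 4.8]
finger_gap: 0.0409
grasp_force: 30.0
```

Emit:
apply_moves(deltas=[[0, [0, 0, -0.01], [0, 0, 0]], [0, [0, 0, -0.02], [0, 0, 0]], [0, [0, 0, -0.03], [0, 0, 0]], [0, [0, 0, -0.03], [0, 0, 0]], [0, [0, 0, -0.03], [0, 0, 0]]])

```text
clock: 11.07
ee_pos: [0.4908, -0.3069, 0.1727]
tcp_rot: [-0.001, 0.643, 0.766, 0.001]
ft_force: [0.9, -0.7, -2.0]
finger_gap: 0.0406
grasp_force: 30.0
```

Emit:
apply_moves(deltas=[[0, [0, 0, -0.02], [0, 0, 0]], [0, [0, 0, -0.01], [0, 0, 0]], [0, [0, 0, 0], [0, 0, 0]], [0, [0, 0, 0], [0, 0, 0]], [0, [0, 0, 0], [0, 0, 0]]])

```text
clock: 11.48
ee_pos: [0.49, -0.3068, 0.1998]
tcp_rot: [-0.002, 0.643, 0.766, 0.0]
ft_force: [-0.6, -0.5, -3.0]
finger_gap: 0.0405
grasp_force: 30.0
```

```bash
python3 - <<'E'
from h import *
T0=pose();print(T0.round(4),read_state()["finger_gap"],read_state()["ft_force"])
T=mk(n,ycase,bolt(.23)+.0013*e)
N=30
print(rows(T,N,T0));L=np.real(logm(np.linalg.inv(T0)@T))
for k in range(0,N+1,5):
    A=T0@expm(L*k/N);print(A[:3,3].round(3),"foot",(A[:3,3]+.052*A[:3,2]).round(3),"d tip",np.linalg.norm(A[:3,3]+.052*A[:3,2]-bolt(.0945)).round(3))
E
```

```text
[[-0.1725  0.985  -0.0026  0.49  ]
 [ 0.985   0.1725  0.0031 -0.3068]
 [ 0.0035 -0.0021 -1.      0.1998]
 [ 0.      0.      0.      1.    ]] 0.04051845616430971 [-0.60548482 -0.4998711  -2.99900616]
([0.00988, 0.01071, -0.00673], [-0.742, -1.01, -2.356])
[ 0.49  -0.307  0.2  ] foot [ 0.49  -0.307  0.148] d tip 0.424
[ 0.528 -0.245  0.233] foot [ 0.533 -0.248  0.181] d tip 0.358
[ 0.55  -0.174  0.263] foot [ 0.56  -0.18   0.213] d tip 0.288
[ 0.555 -0.098  0.29 ] foot [ 0.57  -0.106  0.24 ] d tip 0.216
[ 0.542 -0.022  0.31 ] foot [ 0.562 -0.029  0.262] d tip 0.145
[0.512 0.051 0.322] foot [0.537 0.045 0.277] d tip 0.088
[0.467 0.118 0.327] foot [0.497 0.114 0.284] d tip 0.084
```

Emit:
apply_moves(deltas=[[0, [0.0099, 0.0107, -0.0067], [-0.74, -1.01, -2.36]], [0, [0.0099, 0.0107, -0.0067], [-0.74, -1.01, -2.36]], [0, [0.0099, 0.0107, -0.0067], [-0.74, -1.01, -2.36]], [0, [0.0099, 0.0107, -0.0067], [-0.74, -1.01, -2.36]], [0, [0.0099, 0.0107, -0.0067], [-0.74, -1.01, -2.36]]])

```text
clock: 11.9
ee_pos: [0.5285, -0.2443, 0.2327]
tcp_rot: [0.053, 0.56, 0.827, -0.003]
ft_force: [-0.2, 0.4, -2.3]
finger_gap: 0.0407
grasp_force: 30.0
```

Emit:
apply_moves(deltas=[[0, [0.0099, 0.0107, -0.0067], [-0.74, -1.01, -2.36]], [0, [0.0099, 0.0107, -0.0067], [-0.74, -1.01, -2.36]], [0, [0.0099, 0.0107, -0.0067], [-0.74, -1.01, -2.36]], [0, [0.0099, 0.0107, -0.0067], [-0.74, -1.01, -2.36]], [0, [0.0099, 0.0107, -0.0067], [-0.74, -1.01, -2.36]]])

```text
clock: 12.32
ee_pos: [0.55, -0.1734, 0.2629]
tcp_rot: [0.106, 0.469, 0.877, -0.007]
ft_force: [1.0, -0.7, -2.4]
finger_gap: 0.0407
grasp_force: 30.0
```

Emit:
apply_moves(deltas=[[0, [0.0099, 0.0107, -0.0067], [-0.74, -1.01, -2.36]], [0, [0.0099, 0.0107, -0.0067], [-0.74, -1.01, -2.36]], [0, [0.0099, 0.0107, -0.0067], [-0.74, -1.01, -2.36]], [0, [0.0099, 0.0107, -0.0067], [-0.74, -1.01, -2.36]], [0, [0.0099, 0.0107, -0.0067], [-0.74, -1.01, -2.36]]])

```text
clock: 12.73
ee_pos: [0.5542, -0.0978, 0.2884]
tcp_rot: [0.158, 0.372, 0.915, -0.011]
ft_force: [0.1, 0.4, -2.6]
finger_gap: 0.041
grasp_force: 30.0
```

Emit:
apply_moves(deltas=[[0, [0.0099, 0.0107, -0.0067], [-0.74, -1.01, -2.36]], [0, [0.0099, 0.0107, -0.0067], [-0.74, -1.01, -2.36]], [0, [0.0099, 0.0107, -0.0067], [-0.74, -1.01, -2.36]], [0, [0.0099, 0.0107, -0.0067], [-0.74, -1.01, -2.36]], [0, [0.0099, 0.0107, -0.0067], [-0.74, -1.01, -2.36]]])

```text
clock: 13.15
ee_pos: [0.5408, -0.0214, 0.3079]
tcp_rot: [0.208, 0.27, 0.94, -0.014]
ft_force: [0.2, 0.4, -2.4]
finger_gap: 0.0407
grasp_force: 30.0
```

Emit:
apply_moves(deltas=[[0, [0.0099, 0.0107, -0.0067], [-0.74, -1.01, -2.36]], [0, [0.0099, 0.0107, -0.0067], [-0.74, -1.01, -2.36]], [0, [0.0099, 0.0107, -0.0067], [-0.74, -1.01, -2.36]], [0, [0.0099, 0.0107, -0.0067], [-0.74, -1.01, -2.36]], [0, [0.0099, 0.0107, -0.0067], [-0.74, -1.01, -2.36]]])

```text
clock: 13.57
ee_pos: [0.5107, 0.0515, 0.32]
tcp_rot: [0.256, 0.164, 0.953, -0.017]
ft_force: [-1.0, 0.0, -2.5]
finger_gap: 0.0408
grasp_force: 30.0
```

Emit:
apply_moves(deltas=[[0, [0.0099, 0.0107, -0.0067], [-0.74, -1.01, -2.36]], [0, [0.0099, 0.0107, -0.0067], [-0.74, -1.01, -2.36]], [0, [0.0099, 0.0107, -0.0067], [-0.74, -1.01, -2.36]], [0, [0.0099, 0.0107, -0.0067], [-0.74, -1.01, -2.36]], [0, [0.0099, 0.0107, -0.0067], [-0.74, -1.01, -2.36]]])

```text
clock: 13.98
ee_pos: [0.4658, 0.1174, 0.3238]
tcp_rot: [0.299, 0.056, 0.952, -0.02]
ft_force: [-0.2, 0.2, -2.7]
finger_gap: 0.0403
grasp_force: 30.0
```

```bash
python3 - <<'E'
from h import *
import pickle
for i in range(4):grab_frame("top")
P=[pose() for i in range(1)];T0=P[0];print(T0.round(4));T=mk(n,ycase,bolt(.23)+.0013*e)
print("corr",rows(T,5,T0),"1 row",rows(T,1,T0))
f=grab_frame("scene")[:,:,::-1];t=grab_frame("top")[:,:,::-1];w=calibration("wrist");g=grab_frame("wrist")[:,:,::-1];pickle.dump((w,T0),open("w5.pkl","wb"))
R=lambda i,x,y,w,h,k:cv2.resize(i[y:y+h,x:x+w],None,fx=k,fy=k,interpolation=cv2.INTER_CUBIC)
cv2.imwrite("pics/s5.png",np.vstack([np.hstack([R(f,350,120,80,100,4),R(t,210,160,120,100,4)[:, :480]]),R(g,220,130,200,50,4)]))
for X in (bolt(.0945),bolt(.178),bolt(0.248)):print([px(c,X).round(1) for c in("scene","top",w)])
E
```

```text
[[-0.8137  0.1198  0.5688  0.4667]
 [ 0.0956  0.9928 -0.0724  0.117 ]
 [-0.5733 -0.0046 -0.8193  0.3249]
 [ 0.      0.      0.      1.    ]]
corr ([-0.00032, 0.00011, -0.0002], [-0.029, -0.003, 0.05]) 1 row ([-0.00161, 0.00056, -0.00101], [-0.145, -0.016, 0.248])
[array([389.6, 182.6]), array([254.8, 198.4]), array([321.8, 186.5])]
[array([396.5, 145.5]), array([247.8, 212.2]), array([321.9, 211.6])]
[array([402.4, 113.7]), array([241.1, 225.4]), array([322.1, 250.5])]
```

View pics/s5.png

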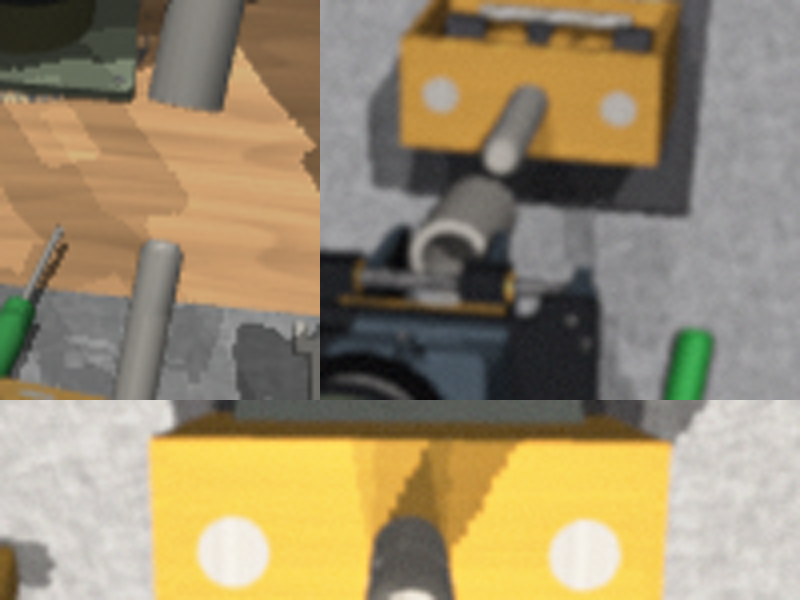

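Emit:
apply_moves(deltas=[[0, [-0.0016, 0.0006, 0.01], [-0.1, 0, 0.2]], [0, [0, 0, 0.015], [0, 0, 0]], [0, [0, 0, 0.015], [0, 0, 0]], [0, [0, 0, 0.015], [0, 0, 0]], [0, [0, 0, 0.015], [0, 0, 0]]])

```text
clock: 14.75
ee_pos: [0.5096, 0.1118, 0.2695]
tcp_rot: [0.301, 0.059, 0.952, -0.019]
ft_force: [0.3, 0.1, -2.9]
finger_gap: 0.0406
grasp_force: 30.0
```

```bash
python3 - <<'E'
from h import *
np.set_printoptions(precision=4,suppress=True)
grab_frame("top");Ts=[]
for i in range(10):
    Ts.append(pose()); 
    if i<8: t=grab_frame("top")
    else: f=grab_frame("scene")
p=np.mean([T[:3,3] for T in Ts],0);z=np.mean([T[:3,2] for T in Ts],0)
print("off e,y:",(p-bolt(0))@e,(p-bolt(0))@ycase,"d",(p-bolt(0))@n,"std",np.std([T[:3,3] for T in Ts],0),"tilt e,y",z@e,z@ycase)
t,f=t[:,:,::-1],f[:,:,::-1]
R=lambda i,x,y,w,h,k:cv2.resize(i[y:y+h,x:x+w],None,fx=k,fy=k,interpolation=cv2.INTER_CUBIC)
cv2.imwrite("pics/s6.png",np.hstack([R(f,360,120,66,100,6),R(t,220,160,66,100,6)]))
for d in(0.04,.0945,.1,.17):print(d,[((px(c,bolt(d))-o)*6).round() for c,o in(("scene",[360,120]),("top",[220,160]))])
E
```

```text
off e,y: -0.00043428321300700845 -0.00021340583836259447 d 0.15961253110716958 std [0.0002 0.0006 0.0017] tilt e,y -0.0020937318418227657 -0.0005724984461082244
0.04 [array([152., 518.]), array([233., 182.])]
0.0945 [array([178., 375.]), array([209., 230.])]
0.1 [array([180., 361.]), array([206., 235.])]
0.17 [array([215., 174.]), array([171., 305.])]
```

View pics/s6.png

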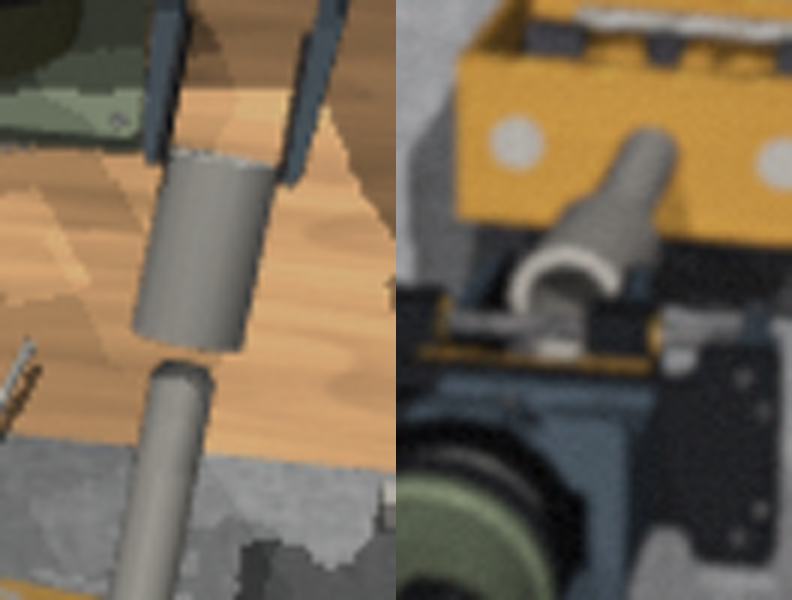

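The scene crop shows the sleeve's foot centred on the bolt sideways, (189,341) against (182,366) on the same axis. The top view suggests shifting a little along tool +x. I'll do that and go in slowly, watching the forces.

Emit:
apply_moves(deltas=[[0, [0.0022, 0, 0.004], [0, 0, 0]], [0, [0, 0, 0.005], [0, 0, 0]], [0, [0, 0, 0.005], [0, 0, 0]], [0, [0, 0, 0.004], [0, 0, 0]], [0, [0, 0, 0.002], [0, 0, 0]]])

```text
clock: 15.72
ee_pos: [0.5184, 0.1112, 0.2515]
tcp_rot: [0.301, 0.058, 0.952, -0.019]
ft_force: [-0.4, 0.7, -2.0]
finger_gap: 0.0406
grasp_force: 30.0
```

Emit:
apply_moves(deltas=[[0, [0, 0, 0.002], [0, 0, 0]], [0, [0, 0, 0.002], [0, 0, 0]], [0, [0, 0, 0.002], [0, 0, 0]], [0, [0, 0, 0.001], [0, 0, 0]], [0, [0, 0, 0], [0, 0, 0]]])

```text
clock: 16.13
ee_pos: [0.5224, 0.1109, 0.2467]
tcp_rot: [0.301, 0.058, 0.952, -0.018]
ft_force: [-0.9, 0.4, -2.8]
finger_gap: 0.0404
grasp_force: 30.0
```

```bash
cat > st.py <<'E'
from h import *
Ts=[];F=[]
for i in range(4):
    Ts.append(pose());F.append(read_state()["ft_force"]);t=grab_frame("top")
p=np.mean([T[:3,3] for T in Ts],0);z=np.mean([T[:3,2] for T in Ts],0);F=np.mean(F,0)-[0,0,-2.7]
print("mm e,y,d:",*(1e3*np.array([(p-bolt(0))@e,(p-bolt(0))@ycase,(p-bolt(0))@n])).round(1),"F e,y,n",*np.round([F@e,F@ycase,F@n],1),"tilt",z@e,z@ycase,"gap",read_state()["finger_gap"])
E
python3 st.py
```

```text
mm e,y,d: 1.8 0.1 132.9 F e,y,n -0.1 0.1 -0.1 tilt -0.0026270698905319634 0.0001537436444987994 gap 0.04087295608438209
```

Emit:
apply_moves(deltas=[[0, [0, 0, 0.005], [0, 0, 0]], [0, [0, 0, 0.005], [0, 0, 0]], [0, [0, 0, 0.005], [0, 0, 0]], [0, [0, 0, 0.005], [0, 0, 0]], [0, [0, 0, 0.005], [0, 0, 0]]])

```text
clock: 16.75
ee_pos: [0.5368, 0.1091, 0.2257]
tcp_rot: [0.301, 0.058, 0.952, -0.018]
ft_force: [-0.9, -0.4, -2.1]
finger_gap: 0.0405
grasp_force: 30.0
```

Emit:
apply_moves(deltas=[[0, [0, 0, 0.005], [0, 0, 0]], [0, [0, 0, 0.005], [0, 0, 0]], [0, [0, 0, 0.005], [0, 0, 0]], [0, [0, 0, 0.005], [0, 0, 0]], [0, [0, 0, 0.003], [0, 0, 0]]])

```text
clock: 17.17
ee_pos: [0.55, 0.1075, 0.2069]
tcp_rot: [0.301, 0.058, 0.952, -0.018]
ft_force: [-0.6, 0.5, -2.4]
finger_gap: 0.0408
grasp_force: 30.0
```

```bash
python3 st.py
```

```text
mm e,y,d: 2.0 0.1 84.3 F e,y,n -0.2 0.1 0.3 tilt -0.001821329106750702 -0.0002161012201520457 gap 0.04088901438148178
```

Emit:
apply_moves(deltas=[[0, [0, 0, 0.005], [0, 0, 0]], [0, [0, 0, 0.005], [0, 0, 0]], [0, [0, 0, 0.005], [0, 0, 0]], [0, [0, 0, 0.005], [0, 0, 0]], [0, [0, 0, 0.003], [0, 0, 0]]])

```text
clock: 17.78
ee_pos: [0.5631, 0.1058, 0.188]
tcp_rot: [0.301, 0.058, 0.952, -0.018]
ft_force: [1.3, -0.6, -2.3]
finger_gap: 0.0404
grasp_force: 30.0
```

Emit:
apply_moves(deltas=[[0, [0, 0, 0.001], [0, 0, 0]], [0, [0, 0, 0.001], [0, 0, 0]], [0, [0, 0, 0.001], [0, 0, 0]], [0, [0, 0, 0.001], [0, 0, 0]], [0, [0, 0, 0.001], [0, 0, 0]]])

```text
clock: 18.2
ee_pos: [0.5659, 0.1057, 0.1849]
tcp_rot: [0.302, 0.058, 0.951, -0.018]
ft_force: [-0.2, -0.8, -2.2]
finger_gap: 0.0406
grasp_force: 30.0
```

```bash
python3 st.py
```

```text
mm e,y,d: 1.5 0.2 56.9 F e,y,n -0.3 -0.3 0.5 tilt -0.0027554975869474863 0.00027327157524641155 gap 0.04081464696601301
```

Emit:
apply_moves(deltas=[[0, [0, 0, 0.001], [0, 0, 0]], [0, [0, 0, 0.001], [0, 0, 0]], [0, [0, 0, 0.001], [0, 0, 0]], [0, [0, 0, 0.0005], [0, 0, 0]], [0, [0, 0, 0], [0, 0, 0]]])

```text
clock: 18.82
ee_pos: [0.5673, 0.1054, 0.1823]
tcp_rot: [0.301, 0.059, 0.952, -0.018]
ft_force: [-5.8, 1.4, 4.4]
finger_gap: 0.0404
grasp_force: 30.0
```

```bash
python3 st.py
```

```text
mm e,y,d: 1.7 0.1 54.1 F e,y,n 1.6 0.1 9.0 tilt -0.0028464825374772684 0.0002251210603686632 gap 0.04051664978156052
```

Seated on the case: 9 N back along the axis at the expected depth. I'll release and back off.

Emit:
apply_moves(deltas=[[0.5, [0, 0, 0], [0, 0, 0]], [0.7, [0, 0, 0], [0, 0, 0]], [0.75, [0, 0, 0], [0, 0, 0]], [0.75, [0, 0, 0], [0, 0, 0]], [0.75, [0, 0, 0], [0, 0, 0]]])

```text
clock: 19.43
ee_pos: [0.5681, 0.1055, 0.1822]
tcp_rot: [0.302, 0.058, 0.951, -0.018]
ft_force: [0.0, -0.4, -0.6]
finger_gap: 0.0673
grasp_force: 0.0
```

Emit:
apply_moves(deltas=[[0.75, [0, 0, -0.005], [0, 0, 0]], [0.75, [0, 0, -0.015], [0, 0, 0]], [0.75, [0, 0, -0.02], [0, 0, 0]], [0.75, [0, 0, -0.025], [0, 0, 0]], [0.75, [0, 0, -0.025], [0, 0, 0]]])

```text
clock: 19.85
ee_pos: [0.5154, 0.1116, 0.256]
tcp_rot: [0.301, 0.058, 0.952, -0.018]
ft_force: [-0.2, 0.3, -0.6]
finger_gap: 0.0684
grasp_force: 0.0
```

Emit:
apply_moves(deltas=[[0.75, [0, 0, -0.025], [0, 0, 0]], [0.75, [0, 0, -0.02], [0, 0, 0]], [0.75, [0, 0, -0.01], [0, 0, 0]], [0.75, [0, 0, 0], [0, 0, 0]], [0.75, [0, 0, 0], [0, 0, 0]]])

```text
clock: 20.27
ee_pos: [0.4848, 0.1156, 0.3004]
tcp_rot: [0.302, 0.058, 0.951, -0.018]
ft_force: [0.6, -0.6, -0.5]
finger_gap: 0.0684
grasp_force: 0.0
```

```bash
python3 - <<'E'
from h import *
f=grab_frame("scene")[:,:,::-1];t=grab_frame("top")[:,:,::-1];w=calibration("wrist");g=grab_frame("wrist")[:,:,::-1]
R=lambda i,x,y,w,h,k:cv2.resize(i[y:y+h,x:x+w],None,fx=k,fy=k,interpolation=cv2.INTER_CUBIC)
cv2.imwrite("pics/s7.png",np.vstack([np.hstack([R(f,330,150,100,75,4),R(t,210,140,100,75,4)]),np.hstack([R(g,240,120,160,120,2.5),R(t,320,140,160,120,2.5)])]))
for d in(0,.07,.0945):print(d,[((px(c,bolt(d))-o)*k).round()+h for c,o,k,h in(("scene",[330,150],4,0),("top",[210,140],4,[400,0]),(w,[240,120],2.5,[0,300]))])
print(pose()[:3,3],read_state()["finger_gap"])
E
```

```text
0 [array([208., 294.]), array([607., 180.]), array([202., 439.])]
0.07 [array([231., 173.]), array([587., 219.]), array([202., 474.])]
0.0945 [array([239., 130.]), array([579., 234.]), array([202., 490.])]
[0.48478078 0.1152118  0.29878473] 0.06853122169612948
```

View pics/s7.png

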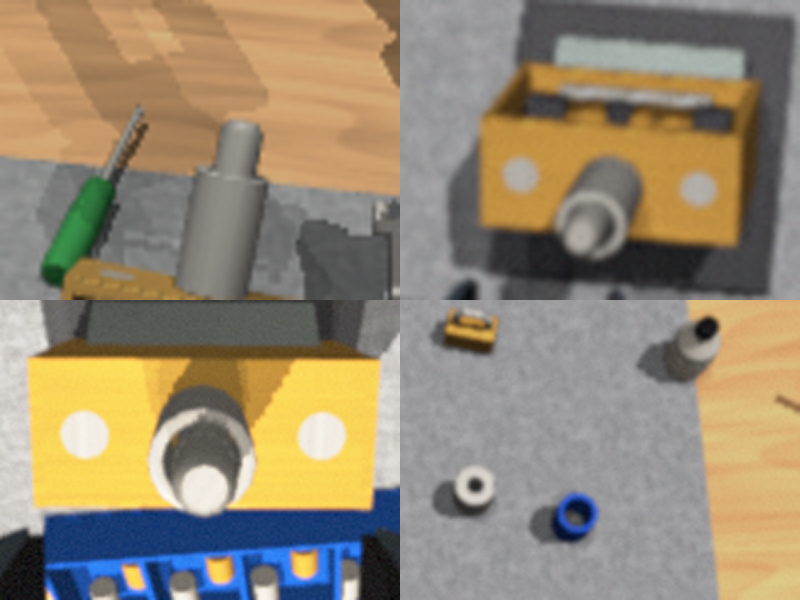

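The sleeve stands square on the bolt: its top rim is at crop (231,172), where a seated sleeve's would be, and about 25 mm of the bolt shows past it. The bolt is still out, the gripper is clear, and the narrow sleeve, blue sleeve, padlock and bottle haven't moved.

```bash
python3 -c "
from plant import *
print(sign_off())"
```

```text
the job is handed in; nothing more can be done
None
```

The bolt is pulled out and held by its catch, the wide sleeve sits flat on the case over it and is released, and the job is handed in; no verdict came back.

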